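Refit a guide rod through both bushings of a carriage frame

TASK

Take the longer of the two capped steel rods out of the wooden rest and thread its tapered end through both brass bushings of the carriage frame, one after the other, until at least a centimetre of it sticks out beyond the second bushing. Finish while still holding the rod in the gripper, at rest and lying straight through both bushings; do not let go of it. Leave the shorter rod lying in the rest.

Things in the scene. Friction and masses are not known exactly. Their poses are not given: they have to be found in the camera images.
- guide_rod: The longer rod, about 110 g: a round steel bar, 10 mm diameter, 180 mm long, with a black square cap (16 x 16 x 34 mm long) on one end. Origin: centre of the cap, on the axis. The bar runs along +y from y = 17 mm to its tip at 197 mm; the last 8 mm taper to 5 mm. It starts level in either row of the rest, axis 45 mm above the table, cap sides upright. The cap cannot enter a bushing.
- guide_rod_tip (a point): Centre of the longer rod's tapered end face, on its axis, 197 mm from the cap's centre.
- short_rod: The shorter rod, to be left alone: same bar and cap, but the bar is only 105 mm long (too short to do the job). Origin at the centre of its cap, bar along +y. It lies parallel to the longer rod in the other row, 64 mm away from axis to axis.
- rest: Wooden rest, fixed: base 120 (x) x 90 (y) x 10 mm and two cross ribs with notches 20 mm wide, 12 mm deep, floor 40 mm above the table; top 52 mm. Origin: centre of its underside. The rods lie along its y in two rows, at x = -32 and +32 mm; both caps are centred at y = -77 mm, free in the air beyond the base's edge (y = -45 mm).
- frame: Carriage frame, fixed: dark base plate 110 x 150 x 6 mm, two grey blocks (50 mm in x, 20 in y, 120 high) centred at x = 0, y = -45 and +45 mm, each with a brass bushing: 14 mm through hole along y, axis 100 mm above the table. 70 mm of free air between the blocks; low bracing and a motor, under 60 mm high, stand beside at the base. Origin: underside, x = 0, y = 0. The rod may enter from either end.
- bore_mid (a point): Point on the common axis of both bushings, halfway between them, 100 mm above the table; axes as the frame's (y along the bores).
- mouth_right (a point): Centre of the outer mouth of the bushing at the frame's -y end (the end nearer the rest), on the bores' axis, 55 mm from bore_mid.
- mouth_left (a point): Centre of the outer mouth of the bushing at the frame's +y end, on the bores' axis, 55 mm from bore_mid.
There are look-alikes about, which are no part of the job. Leave any blue or turquoise look-alike of the guide_rod alone. Of the things like the frame, leave any that is purple; of the rest the smaller one is meant.

How it is judged (in metres and radians):
On the way, in this order (a step that is already met when the one before it is completed fails the run):
1. the longer rod is lifted clear of the rest in the gripper (contact force between the fingers and guide_rod above 1 N and height (world z) of guide_rod above 0.065 m and height (world z) of guide_rod_tip above 0.06 m), for 0.1 s.
2. its tapered end has passed the first bushing, not yet the second (contact force between the fingers and guide_rod above 1 N and y of guide_rod_tip in the frame of bore_mid between -0.035 and 0.035 m and x of guide_rod_tip in the frame of bore_mid between -0.006 and 0.006 m and z of guide_rod_tip in the frame of bore_mid between -0.006 and 0.006 m and (y of guide_rod in the frame of bore_mid above 0.06 m or y of guide_rod in the frame of bore_mid below -0.06 m) and angle between the y axis of guide_rod and the y axis of frame, either way round below 0.1 rad), for 0.05 s.
At the end, for the whole second after the job is handed in: The longer rod spans both bushings: tip 8 mm or more past the second one and within 8 mm of the bores' axis, cap outside the first and within 20 mm of the axis, within 0.1 rad of the bores, gripped (over 1 N), slower than 20 mm/s; the shorter rod within 15 mm of its start (((y of guide_rod_tip in the frame of bore_mid above 0.063 m and y of guide_rod in the frame of bore_mid below -0.06 m) or (y of guide_rod_tip in the frame of bore_mid below -0.063 m and y of guide_rod in the frame of bore_mid above 0.06 m)) and x of guide_rod_tip in the frame of bore_mid between -0.008 and 0.008 m and z of guide_rod_tip in the frame of bore_mid between -0.008 and 0.008 m and x of guide_rod in the frame of bore_mid between -0.02 and 0.02 m and z of guide_rod in the frame of bore_mid between -0.02 and 0.02 m and angle between the y axis of guide_rod and the y axis of frame, either way round below 0.1 rad and contact force between the fingers and guide_rod above 1 N and height (world z) of guide_rod above 0.075 m and linear speed of guide_rod below 0.02 m/s and contact force between guide_rod and rest below 0.1 N and distance of short_rod from where it was at the start of the episode below 0.015 m); the arm keeps its last pose, push and grip.
It fails at once if the shorter rod is moved more than 15 mm (distance of short_rod from where it was at the start of the episode above 0.015 m).
It also fails if it takes over 48 s, if anything falls off the work surface, if the arm or the gripper's body presses on something with over 40 N, if the wrist force passes 120 N, or if a joint passes its speed limit or range.

ROBOT

A 6-joint arm with a two-finger parallel gripper is mounted at the origin on the work surface. World frame = base frame: x ahead of the robot, y to its left, z up, the work surface at z = 0. Lengths are in m, angles in degrees, forces in N, time in s.
With the tool pointing down it reaches from about 0.4 to 0.825 m from the base axis. Payload 7 kg.
Tool frame: the origin (TCP) lies at the very end of the fingers, on their centre line; the grasp point (between the pads) lies behind it (r.grasp_offset is the z of the grasp point in the tool frame, in m); z points along the fingers, y is the direction in which the jaws open and shut (so a half turn about z gives the same grasp; the last joint's range is limited). The gripper opens to 88 mm and grips with 3 to 60 N. Pads are 19 mm wide; open, the fingers measure 130 mm over their backs; the gripper's body (78 mm by 193 mm) begins 47 mm behind the grasp point.
Start: joints at [-58.837, 20.546, 0.682, 0, -70.136, -16.507], TCP at [0.171, -0.653, 0.227] pointing down, gripper open.
Joint ranges: [-176.03, 176.03], [-82.01, 121.73], [-58.28, 71.71], [-173.87, 95.51], [-174.79, -0.11], [-173.66, 173.66]. Speed limits (degrees/s): [136.94, 136.94, 172.46, 180, 180, 180].

INTERFACE

Orientations are given as [roll, pitch, yaw] about the fixed x, y, z axes, in that order (R = Rz(yaw) Ry(pitch) Rx(roll)).
In Python, from plant import r gives the robot as it stands. The module is installed in compiled form; this text tells all that it offers.
- The arm moves only by the tool servo_tool, never from a script. Its argument "targets" is a list of rows, each an object of numbers: "dx", "dy", "dz": the shift along the world's x, y, z in cm; "spin": the turn about the world's z in rad; "grip": the opening in per cent of the stroke, from 0 (shut) to 100 (fully open). A call has exactly 10 rows; each row is the pose to reach, as a shift and turn from the pose commanded when the call began; what a row does not reach only later rows make up. A row lasts 1/12 s, in which the tool goes at most 41.7 mm and 7.16 degrees, less where a joint would pass 70% of its speed; a pose out of reach is approached as far as the arm can. A call with a gripper value outside its range is refused whole. The fingers move at their own pace and stop on an object; "squeeze" is the grip in N (left out, the last holds). Time passes only in rows, so rows that repeat a pose let the fingers close, or fill a call up. It gives the time, the measured TCP pose, the force and the opening at its end, in the units of the state.
- r.get_state(): the state, without advancing time (a new reading comes with each control period).
- r.capture(name): name is "scene" or "top" or "wrist"; returns the picture (420x560x3 uint8, blue, green, red); there is no depth.
- r.get_calibration(name): a dict with "K" (3x3 intrinsics, pixels), "extrinsics" (4x4, takes a point from camera to world coordinates). Camera axes: x right, y down, z forward; pixel columns grow to the right and rows downward; lengths in m; the calibration is good to about 2 mm. A picture is of the moment at which its call begins: read the wrist's pose just before it. get_calibration takes no time and is no camera call; for the wrist camera it gives the pose at the moment of the call.
- r.close_job(): hands the job in, once; it reports no verdict.
Trained networks look in the newest picture that a camera, given by its name, has taken for a name from the list of things; names that differ only in an ending like _2 or _b are one class to them, and where a whole thing is asked for, a point or a joint stands for the part that bears it (a point fixed in the world has none). Each returns a list of dicts, best first, with "p" (0 to 1); they miss things now and then, are a little off and sometimes report something else, mostly with a low value. They report only what shows in the picture. A call takes as long as a camera call. They do not tell look-alikes from the thing itself.
- r.cut_out(name, camera): "mask" (420x560 bool, what is visible of it) and "extent" ([left, top, right, bottom] in pixels, round what is visible of it).
The state is a dict: "time_s": time; "joints": joint angles; "qd": joint speeds; "joint_torque": joint torques, N m; "tcp_pos": TCP position; "eef_rot": TCP orientation; "contact_force": force on the tool from outside, world axes, zero at the start; "moment": the same for the moment, N m; "gripper_width": finger opening in m.
Only numpy, scipy, OpenCV 4.12 (cv2) and the standard library are available. Lean on these libraries where they do the work, as an engineer would, in place of code of your own. Each camera call takes 0.05 s, during which the arm holds its last target. There are 200 camera calls.

## Working session

There is one attempt and no reset: what is moved stays moved. The work goes in short steps, Python scripts to look and compute and a tool call to move; the robot and the scene stay as the last step left them, time stands still between calls to the robot, and variables do not carry over. Pictures are saved under pics/ and viewed, about 8 in all and at most 12, crops included, and the job is handed in when it is done.

Besides the shell and the picture viewer there is one more tool, called after "Emit:" as name(argument=value, ...), one argument or row to a line, values as JSON. servo_tool: Moves the arm, as the interface text tells. Its arguments: {"type":"object","properties":{"targets":{"type":"array"},"squeeze":{"type":"number"}},"required":["targets"]}

```bash
mkdir -p pics
python3 - <<'E'
from plant import r
import cv2,numpy as np
s=r.get_state();print(s,r.grasp_offset)
a=r.capture("scene");b=r.capture("top")
cv2.imwrite("pics/s1.png",a);cv2.imwrite("pics/t1.png",b)
for n in("scene","top"):
    c=r.get_calibration(n);print(n,c["K"].tolist(),np.round(c["extrinsics"],4).tolist())
for o in("guide_rod","short_rod","frame","rest"):
    for n in("scene","top"):
        print(o,n,[(round(d["p"],2),d["extent"]) for d in r.cut_out(o,n)])
E
```

```text
{'time_s': 0.0, 'joints': array([-5.88376546e+01,  2.05904997e+01,  6.33356234e-01, -1.86552541e-02,
       -7.01359266e+01, -1.65069472e+01]), 'qd': array([-0.05145055,  0.00920527,  0.05059068,  0.01645862,  0.03252033,
       -0.01791826]), 'joint_torque': array([ 2.91819691e-03, -5.82720423e+01,  2.93063146e+01,  6.99763834e+00,
        6.72334674e-03, -1.74332413e-04]), 'tcp_pos': array([ 0.17061896, -0.65257321,  0.22563468]), 'eef_rot': array([ 1.79905783e+02, -9.63215473e-03, -1.65350947e+02]), 'contact_force': array([1.23494603, 0.84623626, 0.68494763]), 'moment': array([-0.01542068, -0.041868  , -0.03552115]), 'gripper_width': 0.08802137268037988} -0.0188
scene [[437.3276094871814, 0.0, 281.71906089305855], [0.0, 437.3276094871814, 211.9940211029223], [0.0, 0.0, 1.0]] [[0.6037, 0.4583, -0.6523, 1.3291], [0.7972, -0.3503, 0.4917, -0.8687], [-0.0031, -0.8168, -0.5768, 0.8982], [0.0, 0.0, 0.0, 1.0]]
top [[455.5154141647107, 0.0, 273.5448495365874], [0.0, 455.5154141647107, 217.19973806865175], [0.0, 0.0, 1.0]] [[-0.0143, -0.9932, 0.1154, 0.2173], [-0.9998, 0.0156, 0.0107, -0.1575], [-0.0125, -0.1152, -0.9933, 1.8287], [0.0, 0.0, 0.0, 1.0]]
guide_rod scene [(0.83, [107.5, 273.9, 180.6, 309.0]), (0.75, [261.3, 235.2, 315.3, 261.2]), (0.44, [210.9, 202.1, 249.0, 232.2])]
guide_rod top [(0.51, [274.9, 185.0, 325.5, 192.2])]
short_rod scene [(0.51, [251.7, 236.5, 289.0, 249.7])]
short_rod top [(0.6, [287.8, 177.2, 312.4, 214.0]), (0.4, [286.1, 200.9, 322.6, 210.9])]
frame scene [(0.86, [423.4, 166.0, 474.7, 215.1]), (0.6, [312.5, 120.6, 364.0, 179.4]), (0.59, [357.9, 181.8, 403.3, 238.2])]
frame top [(0.96, [187.6, 167.3, 228.7, 201.6]), (0.88, [111.1, 154.2, 154.4, 186.8]), (0.65, [137.6, 257.3, 192.7, 302.2])]
rest scene [(0.72, [265.6, 228.7, 305.9, 272.1])]
rest top [(0.81, [286.1, 179.2, 312.0, 213.7])]
```

Run:
```python
import cv2,numpy as np
a=cv2.imread("pics/s1.png");b=cv2.imread("pics/t1.png")
cv2.imwrite("pics/s1b.png",cv2.resize(a[110:320,90:490],(800,420),interpolation=cv2.INTER_CUBIC))
cv2.imwrite("pics/t1b.png",cv2.resize(b[140:310,100:340],(800,567),interpolation=cv2.INTER_CUBIC))
```

```text
(no output)
```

View pics/s1b.png

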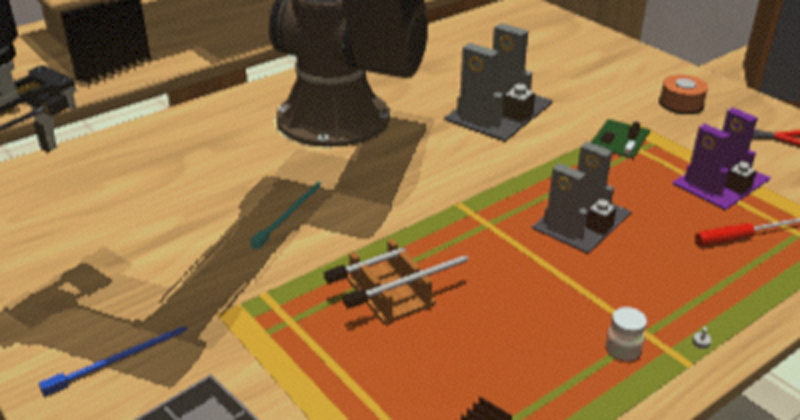

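View pics/t1b.png

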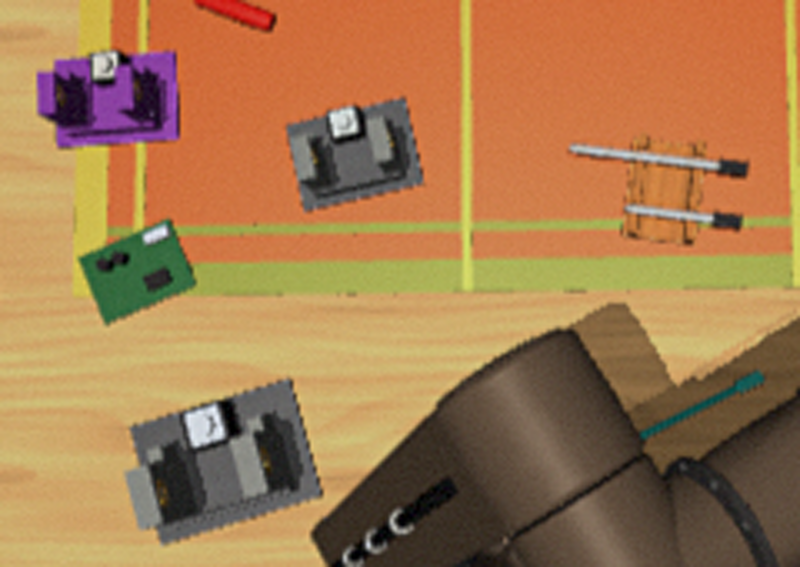

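The frame-like things in the top picture are purple (155,170), small grey (208,184) and larger grey (165,280), so the small grey one is meant. The blue and teal rods are decoys. The steel long rod lies in the far row, with its tip at (272,185) and cap at (320,190). The short rod is the near row.

```bash
cat > h.py <<'E'
import numpy as np,cv2
def ray(c,u,v):
    K,E=np.array(c["K"]),np.array(c["extrinsics"])
    return E[:3,3],E[:3,:3]@np.linalg.solve(K,[u,v,1.])
def onz(c,u,v,z):
    o,d=ray(c,u,v);return o+d*(z-o[2])/d[2]
def proj(c,P):
    K,E=np.array(c["K"]),np.array(c["extrinsics"])
    p=(np.atleast_2d(P)-E[:3,3])@E[:3,:3];q=p@K.T;return q[:,:2]/q[:,2:]
E
python3 - <<'E'
from plant import r
from h import *
t=r.get_calibration("top");s=r.get_calibration("scene")
T=lambda x,y,z:onz(t,100+x*.3,140+y*.3,z).round(3)
S=lambda x,y,z:onz(s,90+x/2,110+y/2,z).round(3)
print("cap",T(733,168,.045),S(357,299,.045),"tip",T(572,149,.045),S(467,259,.045),"scap",T(728,221,.045),S(337,274,.045))
print("frame",[T(*p,.006) for p in((287,123),(405,97),(424,183),(309,211))],[S(*p,.006) for p in((534,229),(586,250),(631,213))])
w=r.get_calibration("wrist");print(w["K"].tolist(),w["extrinsics"].round(4).tolist())
E
```

```text
cap [ 0.529 -0.324  0.045] [ 0.533 -0.318  0.045] tip [ 0.555 -0.132  0.045] [ 0.561 -0.128  0.045] scap [ 0.465 -0.316  0.045] [ 0.468 -0.309  0.045]
frame [array([0.6  , 0.217, 0.006]), array([0.63 , 0.072, 0.006]), array([0.523, 0.049, 0.006]), array([0.491, 0.189, 0.006])] [array([0.534, 0.05 , 0.006]), array([0.627, 0.077, 0.006]), array([0.604, 0.218, 0.006])]
[[294.8861837285726, 0.0, 278.330799268159], [0.0, 294.8861837285726, 205.31130820377135], [0.0, 0.0, 1.0]] [[-0.2529, 0.9341, 0.2521, 0.1029], [0.9675, 0.2445, 0.0648, -0.6717], [-0.0011, 0.2603, -0.9655, 0.3853], [0.0, 0.0, 0.0, 1.0]]
```

Emit:
servo_tool(
  targets=[
    {"dx":37.4,"dy":42.8,"dz":-2,"spin":1.17,"grip":45},
    {"dx":37.4,"dy":42.8,"dz":-2,"spin":1.17,"grip":45},
    {"dx":37.4,"dy":42.8,"dz":-2,"spin":1.17,"grip":45},
    {"dx":37.4,"dy":42.8,"dz":-2,"spin":1.17,"grip":45},
    {"dx":37.4,"dy":42.8,"dz":-2,"spin":1.17,"grip":45},
    {"dx":37.4,"dy":42.8,"dz":-2,"spin":1.17,"grip":45},
    {"dx":37.4,"dy":42.8,"dz":-2,"spin":1.17,"grip":45},
    {"dx":37.4,"dy":42.8,"dz":-2,"spin":1.17,"grip":45},
    {"dx":37.4,"dy":42.8,"dz":-2,"spin":1.17,"grip":45},
    {"dx":37.4,"dy":42.8,"dz":-2,"spin":1.17,"grip":45},
  ],
)

```text
time_s: 1.33
tcp_pos: [0.4459, -0.3377, 0.2123]
eef_rot: [-179.9, -0.0, -97.9]
contact_force: [0.8, -1.4, -1.0]
gripper_width: 0.0394
```

Emit:
servo_tool(
  targets=[
    {"dx":9.5,"dy":11,"dz":-1},
    {"dx":9.5,"dy":11,"dz":-1},
    {"dx":9.5,"dy":11,"dz":-1},
    {"dx":9.5,"dy":11,"dz":-1},
    {"dx":9.5,"dy":11,"dz":-1},
    {"dx":9.5,"dy":11,"dz":-1},
    {"dx":9.5,"dy":11,"dz":-1},
    {"dx":9.5,"dy":11,"dz":-1},
    {"dx":9.5,"dy":11,"dz":-1},
    {"dx":9.5,"dy":11,"dz":-1},
  ],
)

```text
validation failed for argument at $.ta...
```

Run:
```python
from plant import r
from h import *
print(r.get_state()["tcp_pos"],r.get_state()["eef_rot"],r.get_state()["time_s"])
c=r.get_calibration("wrist");a=r.capture("wrist");cv2.imwrite("pics/w1.png",a)
np.savez("w1.npz",K=c["K"],extrinsics=c["extrinsics"])
for o in("guide_rod","short_rod","rest"):
    print(o,[(round(d["p"],2),d["extent"]) for d in r.cut_out(o,"wrist")])
```

```text
[ 0.44587474 -0.33772352  0.21233838] [-1.79945112e+02 -1.38617733e-02 -9.78860720e+01] 1.3333
guide_rod [(0.94, [201.5, 201.8, 219.7, 246.2]), (0.74, [404.0, 149.5, 454.4, 236.1])]
short_rod [(0.63, [257.7, 200.6, 272.1, 307.3])]
rest [(0.78, [198.1, 229.2, 289.6, 308.6])]
```

View pics/w1.png

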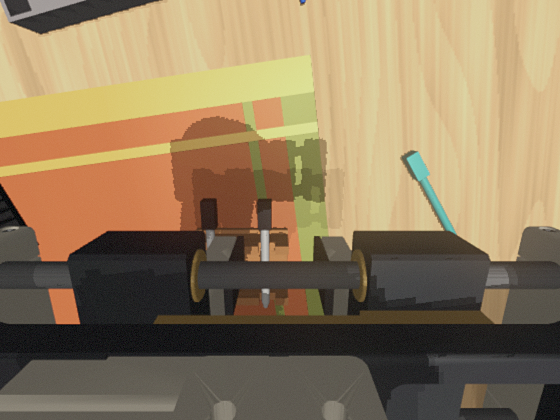

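The wrist view shows the gripper covering the lower half. The caps are at (208,215) for the long rod and (265,213) for the short one. Rows apparently need every field.

Emit:
servo_tool(
  targets=[
    {"dx":9.7,"dy":12,"dz":1,"spin":0,"grip":45},
    {"dx":9.7,"dy":12,"dz":1,"spin":0,"grip":45},
    {"dx":9.7,"dy":12,"dz":1,"spin":0,"grip":45},
    {"dx":9.7,"dy":12,"dz":1,"spin":0,"grip":45},
    {"dx":9.7,"dy":12,"dz":1,"spin":0,"grip":45},
    {"dx":9.7,"dy":12,"dz":1,"spin":0,"grip":45},
    {"dx":9.7,"dy":12,"dz":1,"spin":0,"grip":45},
    {"dx":9.7,"dy":12,"dz":1,"spin":0,"grip":45},
    {"dx":9.7,"dy":12,"dz":1,"spin":0,"grip":45},
    {"dx":9.7,"dy":12,"dz":1,"spin":0,"grip":45},
  ],
)

```text
time_s: 2.37
tcp_pos: [0.5411, -0.2205, 0.222]
eef_rot: [-180.0, -0.0, -98.4]
contact_force: [0.2, 0.2, 0.3]
gripper_width: 0.0398
```

```bash
cat > look.py <<'E'
from plant import r
from h import *
import sys
n=sys.argv[1];s=r.get_state()
print(s["tcp_pos"].round(4),s["eef_rot"].round(2),s["time_s"],s["contact_force"].round(1),s["qd"].round(1))
c=r.get_calibration("wrist");a=r.capture("wrist");cv2.imwrite(f"pics/{n}.png",a)
np.savez(n+".npz",K=c["K"],extrinsics=c["extrinsics"])
for o in sys.argv[2:]:
    for d in r.cut_out(o,"wrist"): print(o,round(d["p"],2),d["extent"])
E
python3 look.py w2 guide_rod short_rod rest
```

```text
[ 0.5411 -0.2205  0.222 ] [-179.99   -0.    -98.41] 2.3667 [0.2 0.2 0.3] [0.4 0.  0.1 0.1 0.  0. ]
guide_rod 0.92 [479.6, 30.6, 554.7, 191.6]
guide_rod 0.56 [268.8, 79.4, 286.0, 261.0]
short_rod 0.96 [328.7, 77.6, 347.0, 203.5]
rest 0.95 [252.8, 126.3, 361.5, 202.0]
```

View pics/w2.png

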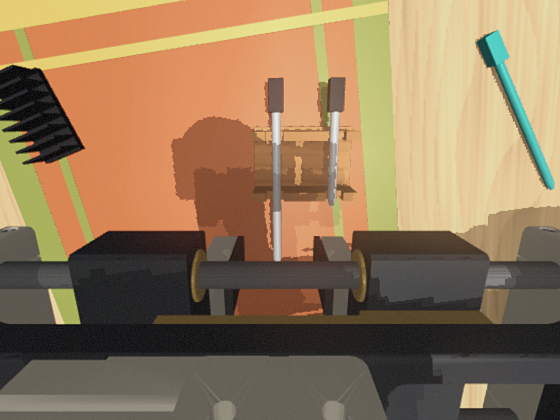

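The wrist view shows the long steel rod at column 276, cap rows 78–112 and bar down to (277,260). The short rod is at column 336. That confirms the longer rod.

Run:
```python
from h import *
c=np.load("w2.npz");a=cv2.imread("pics/w2.png").astype(int)
# bar columns: bright low-saturation
pts=[]
for v in list(range(114,126))+list(range(142,184,4))+list(range(196,228,4)):
    row=a[v,262:292];m=(row.min(1)>110)&(row.max(1)-row.min(1)<50)
    if m.sum()>2: x=np.where(m)[0]+262; pts.append((v,(x.min()+x.max())/2,len(x)))
print(pts[::4])
P=np.array([onz(c,u,v,.045) for v,u,_ in pts]);k=np.polyfit(P[:,1],P[:,0],1);res=P[:,0]-np.polyval(k,P[:,1]);print("rms",res.std())
print("rod yaw",np.degrees(np.arctan2(1,k[0])))
for v in (78,97):print([a[v,u].tolist() for u in range(264,292,4)])
g=a[70:125,276].sum(1);print(g)
for u,v,z in((276,79,.053),(276.5,111.5,.05)):print(onz(c,u,v,z))
```

```text
[(114, np.float64(276.0), 9), (118, np.float64(276.0), 9), (122, np.float64(276.0), 9), (142, np.float64(276.0), 9), (158, np.float64(276.5), 8), (174, np.float64(276.5), 6), (200, np.float64(276.0), 5), (216, np.float64(276.5), 8)]
rms 0.0002701592130150592
rod yaw 81.65816433175765
[[112, 161, 228], [73, 102, 156], [73, 84, 120], [71, 84, 120], [74, 81, 109], [120, 167, 232], [118, 166, 229]]
[[110, 156, 223], [51, 67, 108], [85, 91, 116], [84, 91, 114], [86, 94, 117], [124, 172, 235], [123, 168, 228]]
[502 499 510 505 503 515 516 497 275 278 289 283 293 291 282 291 296 290
 284 294 295 294 293 296 291 300 296 289 296 297 283 298 296 301 292 300
 289 293 298 291 287 303 514 724 713 704 704 706 702 704 701 700 704 706
 701]
[ 0.52628129 -0.33748063  0.053     ]
[ 0.53049851 -0.30589753  0.05      ]
```

Emit:
servo_tool(
  targets=[
    {"dx":-0.4,"dy":-3.4,"dz":-1,"spin":0,"grip":45},
    {"dx":-0.8,"dy":-6.8,"dz":-2,"spin":0,"grip":45},
    {"dx":-1.24,"dy":-10.1,"dz":-4,"spin":0,"grip":45},
    {"dx":-1.24,"dy":-10.1,"dz":-7,"spin":0,"grip":45},
    {"dx":-1.24,"dy":-10.1,"dz":-10,"spin":0,"grip":45},
    {"dx":-1.24,"dy":-10.1,"dz":-13,"spin":0,"grip":45},
    {"dx":-1.24,"dy":-10.1,"dz":-16,"spin":0,"grip":45},
    {"dx":-1.24,"dy":-10.1,"dz":-18.5,"spin":0,"grip":45},
    {"dx":-1.24,"dy":-10.1,"dz":-19.6,"spin":0,"grip":45},
    {"dx":-1.24,"dy":-10.1,"dz":-19.6,"spin":0,"grip":45},
  ],
  squeeze=50,
)

```text
time_s: 3.4
tcp_pos: [0.5275, -0.3199, 0.0231]
eef_rot: [179.7, 0.0, -98.3]
contact_force: [0.8, -0.1, 0.4]
gripper_width: 0.0394
```

Emit:
servo_tool(
  targets=[
    {"dx":0,"dy":0,"dz":0,"spin":0,"grip":0},
    {"dx":0,"dy":0,"dz":0,"spin":0,"grip":0},
    {"dx":0,"dy":0,"dz":0,"spin":0,"grip":0},
    {"dx":0,"dy":0,"dz":0,"spin":0,"grip":0},
    {"dx":0,"dy":0,"dz":0,"spin":0,"grip":0},
    {"dx":0,"dy":0,"dz":0,"spin":0,"grip":0},
    {"dx":0,"dy":0,"dz":1,"spin":0,"grip":0},
    {"dx":0,"dy":0,"dz":3,"spin":0,"grip":0},
    {"dx":0,"dy":0,"dz":5,"spin":0,"grip":0},
    {"dx":0,"dy":0,"dz":7,"spin":0,"grip":0},
  ],
  squeeze=50,
)

```text
time_s: 4.23
tcp_pos: [0.5288, -0.3203, 0.097]
eef_rot: [179.9, 0.0, -98.3]
contact_force: [1.4, 0.6, -0.9]
gripper_width: 0.0157
```

Emit:
servo_tool(
  targets=[
    {"dx":0,"dy":0,"dz":3,"spin":0,"grip":0},
    {"dx":0,"dy":1,"dz":6,"spin":0,"grip":0},
    {"dx":0.1,"dy":3,"dz":9,"spin":0.05,"grip":0},
    {"dx":0.3,"dy":6,"dz":11.5,"spin":0.1,"grip":0},
    {"dx":0.5,"dy":10,"dz":12.5,"spin":0.15,"grip":0},
    {"dx":0.7,"dy":14,"dz":12.5,"spin":0.2,"grip":0},
    {"dx":0.9,"dy":18,"dz":12.5,"spin":0.25,"grip":0},
    {"dx":1.0,"dy":22,"dz":12.5,"spin":0.3,"grip":0},
    {"dx":1.1,"dy":26,"dz":12.5,"spin":0.33,"grip":0},
    {"dx":1.2,"dy":30,"dz":12.5,"spin":0.35,"grip":0},
  ],
)

```text
time_s: 5.07
tcp_pos: [0.5405, -0.0187, 0.2217]
eef_rot: [-180.0, 0.0, -78.2]
contact_force: [1.1, -0.5, -2.0]
gripper_width: 0.0159
```

Emit:
servo_tool(
  targets=[
    {"dx":0.1,"dy":4,"dz":0,"spin":0,"grip":0},
    {"dx":0.2,"dy":8,"dz":0,"spin":0,"grip":0},
    {"dx":0.3,"dy":12,"dz":0,"spin":0,"grip":0},
    {"dx":0.4,"dy":16,"dz":0,"spin":0,"grip":0},
    {"dx":0.5,"dy":19,"dz":0,"spin":0,"grip":0},
    {"dx":0.5,"dy":21,"dz":0,"spin":0,"grip":0},
    {"dx":0.5,"dy":22,"dz":0,"spin":0,"grip":0},
    {"dx":0.5,"dy":22.5,"dz":0,"spin":0,"grip":0},
    {"dx":0.5,"dy":22.5,"dz":0,"spin":0,"grip":0},
    {"dx":0.5,"dy":22.5,"dz":0,"spin":0,"grip":0},
  ],
)

```text
time_s: 5.9
tcp_pos: [0.5461, 0.2037, 0.221]
eef_rot: [180.0, -0.0, -78.3]
contact_force: [-0.1, 0.2, -1.6]
gripper_width: 0.0156
```

```bash
python3 look.py w3 frame
python3 - <<'E'
from plant import r
import cv2
cv2.imwrite("pics/s2.png",r.capture("scene"));cv2.imwrite("pics/t2.png",r.capture("top"))
E
```

```text
[0.5461 0.2037 0.221 ] [ 1.7998e+02 -1.0000e-02 -7.8270e+01] 5.9 [-0.1  0.2 -1.6] [-0.8 -0.2 -0.3 -0.1  0.1  0. ]
frame 0.83 [455.4, 218.8, 560.0, 326.2]
frame 0.77 [231.1, 56.9, 326.7, 189.4]
```

View pics/w3.png

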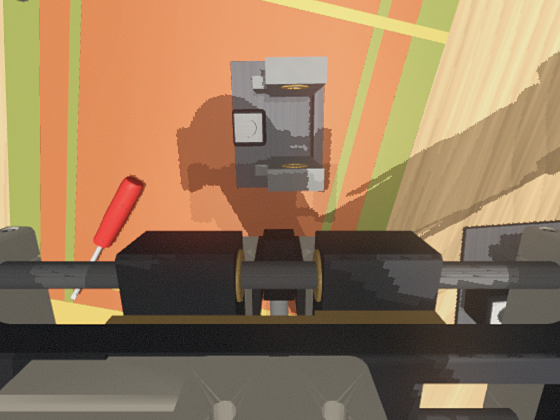

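Run:
```python
import cv2
a=cv2.imread("pics/w3.png")
b=cv2.resize(a[50:200,220:340],(640,800),interpolation=cv2.INTER_CUBIC)
cv2.imwrite("pics/w3c.png",cv2.resize(a[50:200,220:340],(480,600),interpolation=cv2.INTER_CUBIC))
```

```text
(no output)
```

View pics/w3c.png

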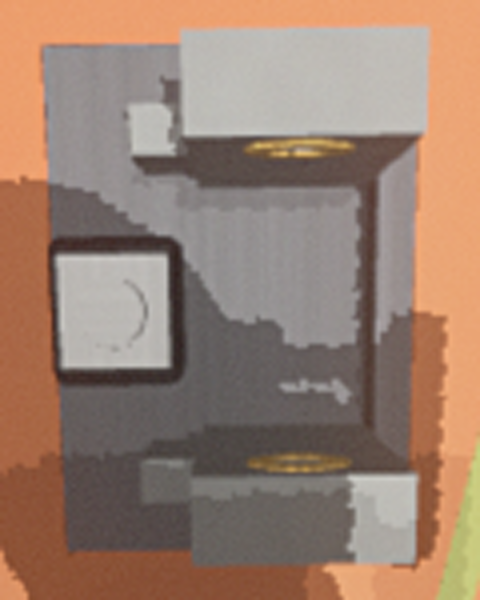

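The crop shows the small grey frame from above: block tops at (265–327, 57–84) and (268–324, 168–191), brass rings visible on both inner faces.

```bash
cat > fit.py <<'E'
from h import *
from scipy.optimize import least_squares
c=np.load("w3.npz")
px=np.array([(181,28),(429,28),(427,136),(182,136),(192,474),(417,474),(416,564),(192,564)])/4+[220-.375,50-.375]
# image left = +x frame
L=np.array([(25,-55),(-25,-55),(-25,-35),(25,-35),(25,35),(-25,35),(-25,55),(25,55)])/1e3
def m(p):
    cs,sn=np.cos(p[2]),np.sin(p[2]);return np.c_[p[0]+cs*L[:,0]-sn*L[:,1],p[1]+sn*L[:,0]+cs*L[:,1],np.full(8,p[3] if len(p)>3 else .12)]
for p0 in([.56,.13,.2],[.56,.13,.2,.12]):
    s=least_squares(lambda p:(proj(c,m(p))-px).ravel(),p0)
    print(s.x.round(4),np.degrees(s.x[2]).round(2));print(s.fun.reshape(-1,2).round(1).tolist())
E
python3 fit.py
python3 - <<'E'
import cv2
a=cv2.imread("pics/s2.png")
cv2.imwrite("pics/s2c.png",cv2.resize(a[90:270,300:500],(800,720)[:2] if 0 else (660,594),interpolation=cv2.INTER_CUBIC))
E
```

```text
[0.5455 0.1322 0.2152] 12.33
[[0.1, 0.4], [0.3, -0.3], [0.0, -0.6], [0.4, 0.1], [-0.4, 0.6], [-0.0, 0.0], [-0.4, -0.3], [0.1, 0.3]]
[0.5454 0.1322 0.2152 0.1196] 12.33
[[0.1, 0.4], [0.3, -0.3], [-0.0, -0.6], [0.4, 0.1], [-0.4, 0.6], [-0.1, -0.1], [-0.5, -0.4], [0.1, 0.2]]
```

View pics/s2c.png

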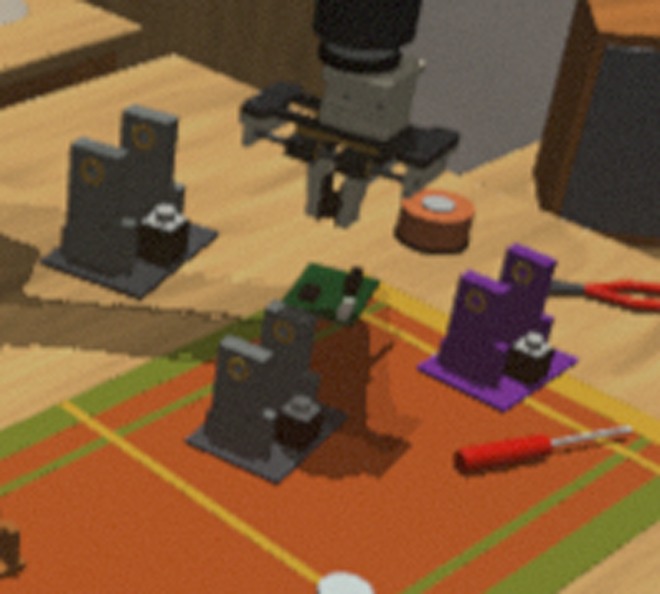

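Run:
```python
from plant import r
from h import *
c=np.load("w3.npz")
for u,v in((42,45),(68,549),(415,300)):print("base",onz(c,u/4+219.6,v/4+49.6,.006).round(4))
p=np.array([.5455,.1322]);y=.2152
R=np.array([[np.cos(y),-np.sin(y)],[np.sin(y),np.cos(y)]])
print("pred corners",[(p+R@np.array(q)).round(3) for q in((.055,-.075),(.055,.075),(-.055,.075),(-.055,-.075))])
g=r.get_state()["tcp_pos"]+[0,0,.0188];d=np.array([-np.sin(np.radians(11.73)),np.cos(np.radians(11.73)),0])
s,t=r.get_calibration("scene"),r.get_calibration("top")
print("scene cap,mid,tip",proj(s,[g,g+.1*d,g+.197*d]),"top",proj(t,[g,g+.1*d,g+.197*d]))
q=[np.r_[p+R@[0,k],.12] for k in(-.045,.045)];print("blocks top",proj(t,q),proj(s,q))
a=cv2.imread("pics/t2.png");b=cv2.imread("pics/s2.png")
A=cv2.resize(a[130:230,90:250],(800,500),interpolation=cv2.INTER_CUBIC);cv2.imwrite("pics/t2c.png",A)
```

```text
base [0.6295 0.0741 0.006 ]
base [0.5973 0.2193 0.006 ]
base [0.5064 0.1213 0.006 ]
pred corners [array([0.615, 0.071]), array([0.583, 0.217]), array([0.476, 0.194]), array([0.508, 0.047])]
scene cap,mid,tip [[400.27815479 151.35059821]
 [414.80743806 140.97068862]
 [427.79267075 131.69386892]] top [[176.30679201 178.35524337]
 [148.76255763 184.43749479]
 [122.00246705 190.34659347]]
blocks top [[213.49492316 181.89415115]
 [190.47732132 187.23305654]] [[373.23102253 195.33211408]
 [387.06487991 184.25662621]]
```

View pics/t2c.png

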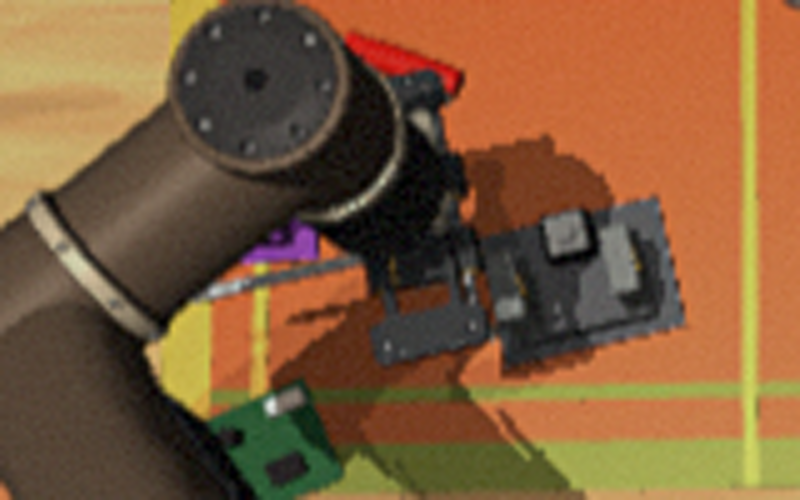

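The top view shows the rod held, from (163,182) to (130,189), close to its predicted line. All three cameras agree on the block tops. The bore centre is (0.5455, 0.1322) with yaw 12.3°; the base plate is simply not centred on it. I retreat to just in front of mouth_right.

Emit:
servo_tool(
  targets=[
    {"dx":0.3,"dy":-1.7,"dz":0,"spin":0.01,"grip":0},
    {"dx":0.8,"dy":-5,"dz":0,"spin":0.01,"grip":0},
    {"dx":1.4,"dy":-9,"dz":0,"spin":0.01,"grip":0},
    {"dx":2.1,"dy":-13,"dz":0,"spin":0.01,"grip":0},
    {"dx":2.8,"dy":-17,"dz":0,"spin":0.01,"grip":0},
    {"dx":3.5,"dy":-21,"dz":0,"spin":0.01,"grip":0},
    {"dx":4.2,"dy":-25,"dz":0,"spin":0.01,"grip":0},
    {"dx":4.9,"dy":-29,"dz":0,"spin":0.01,"grip":0},
    {"dx":5.4,"dy":-32,"dz":0,"spin":0.01,"grip":0},
    {"dx":5.6,"dy":-33.2,"dz":-1,"spin":0.01,"grip":0},
  ],
  squeeze=60,
)

```text
time_s: 6.93
tcp_pos: [0.6033, -0.1321, 0.2127]
eef_rot: [-179.8, -0.1, -77.9]
contact_force: [0.7, 0.1, -0.6]
gripper_width: 0.0151
```

Emit:
servo_tool(
  targets=[
    {"dx":0,"dy":0,"dz":-1,"spin":0,"grip":0},
    {"dx":0,"dy":0,"dz":-3,"spin":0,"grip":0},
    {"dx":0,"dy":0,"dz":-5,"spin":0,"grip":0},
    {"dx":0,"dy":0,"dz":-7,"spin":0,"grip":0},
    {"dx":0,"dy":0,"dz":-9,"spin":0,"grip":0},
    {"dx":0,"dy":0,"dz":-11,"spin":0,"grip":0},
    {"dx":0,"dy":0,"dz":-12.5,"spin":0,"grip":0},
    {"dx":0,"dy":0,"dz":-13,"spin":0,"grip":0},
    {"dx":0,"dy":0,"dz":-13,"spin":0,"grip":0},
    {"dx":0,"dy":0,"dz":-13,"spin":0,"grip":0},
  ],
)

```text
time_s: 7.77
tcp_pos: [0.6025, -0.1272, 0.0812]
eef_rot: [180.0, -0.0, -77.7]
contact_force: [0.7, -0.4, -1.0]
gripper_width: 0.0158
```

```bash
cat > chk.py <<'E'
from plant import r
from h import *
import sys
n=sys.argv[1];st=r.get_state();tcp=st["tcp_pos"]
print(tcp.round(4),st["eef_rot"].round(2),st["time_s"],st["contact_force"].round(1),st["moment"].round(2))
C=np.array([.5455,.1322,.1]);y=.2152;fx=np.array([np.cos(y),np.sin(y),0]);fy=np.array([-np.sin(y),np.cos(y),0])
g=tcp+[0,0,.0188];d=g-C;print("cap in bore (mm): x %.1f y %.1f z %.1f"%(1e3*d@fx,1e3*d@fy,1e3*d[2]))
a=st["eef_rot"][2]+180;tx=np.array([np.cos(np.radians(a)),np.sin(np.radians(a)),0])
tip=g+.197*tx;d=tip-C;print("tip in bore: x %.1f y %.1f z %.1f"%(1e3*d@fx,1e3*d@fy,1e3*d[2]))
s,t=r.get_calibration("scene"),r.get_calibration("top")
pts=[g+.017*tx,g+.1*tx,tip,C-.055*fy,C+.055*fy]
a=r.capture("scene");b=r.capture("top")
ps,pt=proj(s,pts),proj(t,pts);print("scene",ps.round(1).tolist());print("top",pt.round(1).tolist())
cv2.imwrite(f"pics/{n}s.png",a);cv2.imwrite(f"pics/{n}t.png",b)
def crop(im,c,w=100,h=75,k=5):
    x,y0=int(c[0]-w*.5),int(c[1]-h*.5);return cv2.resize(im[y0:y0+h,x:x+w],None,fx=k,fy=k,interpolation=cv2.INTER_CUBIC),(x,y0)
A,oa=crop(a,ps[2],156,60);B,ob=crop(b,pt[2],156,56);print("crop offs scene",oa,"top",ob,"x5")
cv2.imwrite(f"pics/{n}c.png",np.vstack([A,B]))
E
python3 chk.py k1
```

```text
[ 0.6025 -0.1272  0.0812] [ 1.800e+02 -1.000e-02 -7.765e+01] 7.7667 [ 0.7 -0.4 -1. ] [-0.14  0.02 -0.03]
cap in bore (mm): x 0.3 y -265.6 z 0.0
tip in bore: x 0.3 y -68.6 z 0.0
scene [[337.2, 229.3], [352.4, 216.9], [368.8, 203.5], [370.9, 201.7], [387.7, 188.1]]
top [[265.6, 170.9], [244.7, 175.8], [220.2, 181.4], [216.8, 182.3], [189.0, 188.8]]
crop offs scene (290, 173) top (142, 153) x5
```

View pics/k1c.png

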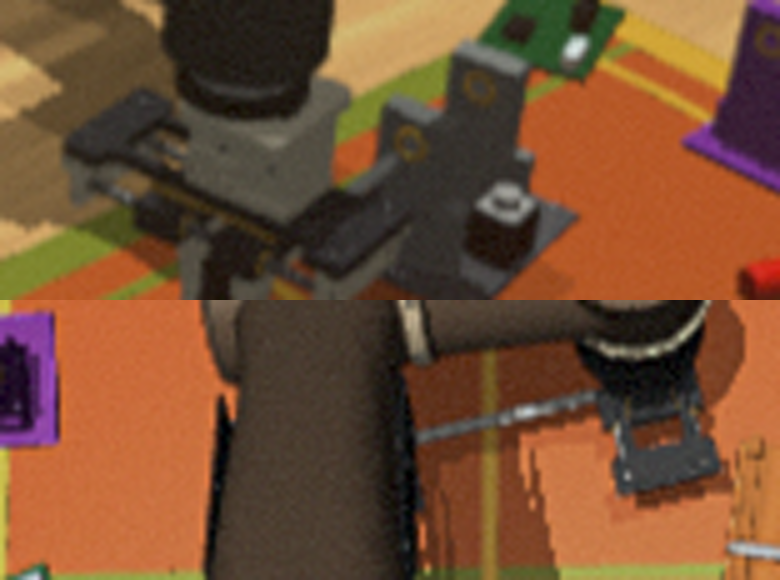

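Run:
```python
import cv2,numpy as np
a=cv2.imread("pics/k1s.png");b=cv2.imread("pics/s1.png")
A=cv2.resize(a[185:225,345:395],(400,320),interpolation=cv2.INTER_NEAREST);B=cv2.resize(b[185:225,345:395],(400,320),interpolation=cv2.INTER_NEAREST)
t=cv2.imread("pics/k1t.png");T=cv2.resize(t[165:190,218:268],(800,280)if 0 else(800,270),interpolation=cv2.INTER_NEAREST)
cv2.imwrite("pics/k1z.png",np.vstack([np.hstack([A,B]),T]))
```

```text
(no output)
```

View pics/k1z.png

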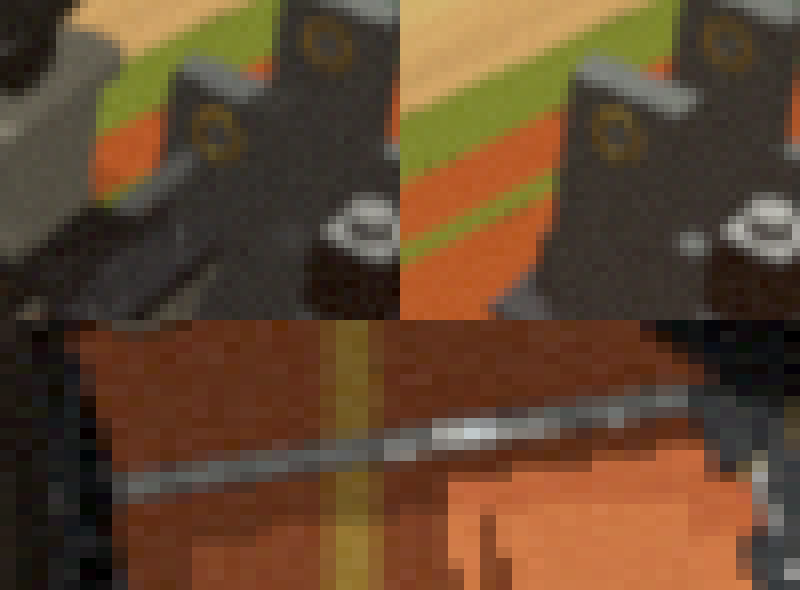

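Run:
```python
import cv2,numpy as np
a=cv2.imread("pics/k1s.png").astype(float);b=cv2.imread("pics/s1.png").astype(float)
ring=b[192:212,362:384];y=ring[...,2]-ring[...,0];y=np.clip(y-25,0,None)
m=np.zeros_like(y);m[4:16,4:16]=1
v,u=np.mgrid[192:212,362:384];w=y*m;print("ring",(w*u).sum()/w.sum(),(w*v).sum()/w.sum())
print((b[194:210,365:380,2]-b[194:210,365:380,0]).astype(int))
print("gray a-b lum");print((a-b).mean(2)[198:214,357:375].astype(int));print("a sat");print((a[198:214,357:375,2]-a[198:214,357:375,0]).astype(int));print(a.mean(2)[198:214,357:375].astype(int))
```

```text
ring 371.27861445783134 200.89006024096386
[[80 44 10  4  3  5  4  3  3 15 42 64 79 64 27]
 [73 32 12  9  7  5  4  4  5  5  7  8 19 20  8]
 [66 30 12 14 11 10  7  6  5  3  4  6  5  5  4]
 [64 30 13 15 10 14 17 13  8  4  5  3  5  5  6]
 [68 32 16 13 23 45 50 45 28 10 10  7  7  8  6]
 [78 28 14 16 42 64 62 59 47 27 14 12 11  9  5]
 [78 21 12 23 48 45 31 30 47 37 17 13 13 10 12]
 [72 19 11 21 49 34 12  9 35 40 28 15 14 14 17]
 [68 20  8 18 50 44 19 13 24 49 32 19 13 13 11]
 [61 14 12 15 31 53 42 32 38 47 31 14 12 14 14]
 [46 14 13 12 20 33 47 47 46 40 22 10 14 12 12]
 [39 13 13 14 13 18 31 30 25 28 18 15 17 14 11]
 [26 14 12 16 12 13 15 17  9 13 13 12 14 10 14]
 [16 12 12 17 13 13 11 14 13 14 14 15 10 14 11]
 [17 13 15 14 15 15 13 14 13 15 12 13 12 14 15]
 [16 16 13 13 14 14 14 17 15 14 11 14 14 12 15]]
gray a-b lum
[[-11  -9  -4  -1   2  -2  -1   0  -7  -1   0  -5  -5 -10   0  -9  -2  -2]
 [ -6   2   0  -4  -2  -5   1   0  -4  -2  -3  -2   0  -1 -12  -7  -7  -3]
 [ -6   2  -2  -1   0  -4  -2  -5   0  -5  -3  -8  -3   0  -5   4  -8  -3]
 [ -3  -2   0  -1   1  -1   0  -4  -4   4  -5  -3 
[... 2633 characters left out ...]
 62  55  66  56  53  51]
 [ 94 101 103 103 103 107 102  86  74  78  82  77  60  49  50  49  50  47]
 [ 88  94  96 102 104 101 100  85  80  84  79  64  50  48  42  52  48  48]
 [ 85  89  87  94  98  93  88  81  82  75  68  54  49  43  46  48  47  47]
 [ 87  89  91  88  88  83  82  81  72  62  50  48  44  47  43  50  48  46]
 [ 79  84  83  87  84  84  81  69  61  49  51  45  48  51  48  48  47  49]
 [ 55  67  73  81  81  78  70  52  42  40  46  45  44  47  46  47  46  49]
 [ 32  34  51  63  67  60  50  34  34  45  48  50  45  48  48  46  48  48]
 [ 25  28  29  31  34  40  29  34  35  45  50  47  48  50  48  47  49  45]
 [ 26  23  24  26  27  30  35  35  39  45  61  48  47  48  47  44  47  47]]
```

The scene picture shows the rod tip near (369,204.5), just in front of the ring at (371.3,200.9). The rod lies on its predicted line within about a pixel, roughly 1 mm below the bore axis. I raise it 1 mm and enter slowly.

Emit:
servo_tool(
  targets=[
    {"dx":0,"dy":0,"dz":0.1,"spin":0,"grip":0},
    {"dx":-0.07,"dy":0.3,"dz":0.1,"spin":0,"grip":0},
    {"dx":-0.13,"dy":0.6,"dz":0.1,"spin":0,"grip":0},
    {"dx":-0.2,"dy":0.9,"dz":0.1,"spin":0,"grip":0},
    {"dx":-0.26,"dy":1.2,"dz":0.1,"spin":0,"grip":0},
    {"dx":-0.33,"dy":1.5,"dz":0.1,"spin":0,"grip":0},
    {"dx":-0.39,"dy":1.8,"dz":0.1,"spin":0,"grip":0},
    {"dx":-0.46,"dy":2.1,"dz":0.1,"spin":0,"grip":0},
    {"dx":-0.53,"dy":2.4,"dz":0.1,"spin":0,"grip":0},
    {"dx":-0.53,"dy":2.4,"dz":0.1,"spin":0,"grip":0},
  ],
)

```text
time_s: 8.7
tcp_pos: [0.597, -0.1029, 0.0819]
eef_rot: [-180.0, 0.0, -77.7]
contact_force: [0.8, -0.1, -0.6]
gripper_width: 0.0155
```

```bash
python3 chk.py k2
```

```text
[ 0.597  -0.1029  0.0819] [-1.800e+02  1.000e-02 -7.766e+01] 8.7 [ 0.8 -0.1 -0.6] [-0.08  0.03 -0.01]
cap in bore (mm): x 0.1 y -240.7 z 0.7
tip in bore: x 0.0 y -43.7 z 0.7
scene [[341.8, 225.2], [356.7, 213.1], [372.8, 200.1], [370.9, 201.7], [387.7, 188.1]]
top [[259.3, 172.4], [238.4, 177.2], [213.9, 182.9], [216.8, 182.3], [189.0, 188.8]]
crop offs scene (294, 170) top (135, 154) x5
```

No force builds up 11 mm into the first bushing. I advance to mid-gap.

Emit:
servo_tool(
  targets=[
    {"dx":-0.08,"dy":0.37,"dz":0,"spin":0,"grip":0},
    {"dx":-0.16,"dy":0.73,"dz":0,"spin":0,"grip":0},
    {"dx":-0.24,"dy":1.1,"dz":0,"spin":0,"grip":0},
    {"dx":-0.32,"dy":1.47,"dz":0,"spin":0,"grip":0},
    {"dx":-0.4,"dy":1.83,"dz":0,"spin":0,"grip":0},
    {"dx":-0.48,"dy":2.2,"dz":0,"spin":0,"grip":0},
    {"dx":-0.56,"dy":2.57,"dz":0,"spin":0,"grip":0},
    {"dx":-0.64,"dy":2.93,"dz":0,"spin":0,"grip":0},
    {"dx":-0.72,"dy":3.3,"dz":0,"spin":0,"grip":0},
    {"dx":-0.72,"dy":3.3,"dz":0,"spin":0,"grip":0},
  ],
)

```text
time_s: 9.63
tcp_pos: [0.5897, -0.0698, 0.0819]
eef_rot: [-180.0, 0.0, -77.7]
contact_force: [1.0, -0.4, -0.8]
gripper_width: 0.0155
```

```bash
python3 chk.py k3
python3 - <<'E'
import cv2,numpy as np
a=cv2.imread("pics/k3s.png");b=cv2.imread("pics/s1.png")
f=lambda i:cv2.resize(i[175:225,350:400],(400,400),interpolation=cv2.INTER_NEAREST)
cv2.imwrite("pics/k3z.png",np.hstack([f(a),f(b)]))
E
```

```text
[ 0.5897 -0.0698  0.0819] [-180.      0.    -77.65] 9.6333 [ 1.  -0.4 -0.8] [-0.07  0.09  0.03]
cap in bore (mm): x 0.1 y -206.8 z 0.7
tip in bore: x 0.0 y -9.8 z 0.7
scene [[348.0, 220.2], [362.5, 208.4], [378.1, 195.8], [370.9, 201.7], [387.7, 188.1]]
top [[250.8, 174.4], [229.8, 179.2], [205.3, 184.9], [216.8, 182.3], [189.0, 188.8]]
crop offs scene (300, 165) top (127, 156) x5
```

View pics/k3z.png

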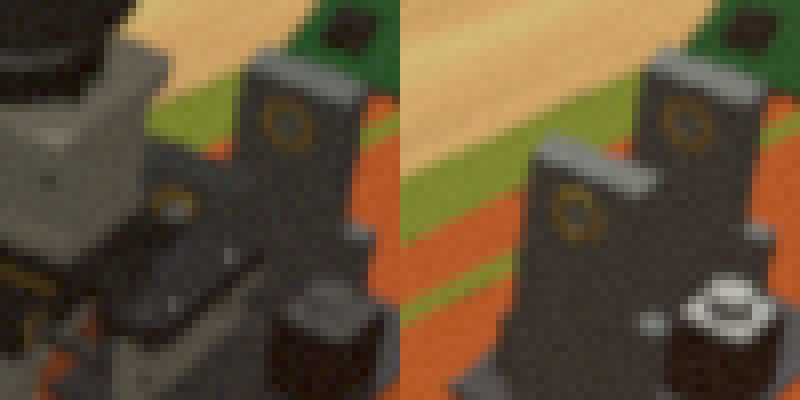

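The rod passes through the first ring's centre, at (177,212) in the zoom. I continue toward the second bushing.

Emit:
servo_tool(
  targets=[
    {"dx":-0.13,"dy":0.59,"dz":0,"spin":0,"grip":0},
    {"dx":-0.26,"dy":1.17,"dz":0,"spin":0,"grip":0},
    {"dx":-0.38,"dy":1.76,"dz":0,"spin":0,"grip":0},
    {"dx":-0.51,"dy":2.34,"dz":0,"spin":0,"grip":0},
    {"dx":-0.64,"dy":2.93,"dz":0,"spin":0,"grip":0},
    {"dx":-0.77,"dy":3.52,"dz":0,"spin":0,"grip":0},
    {"dx":-0.88,"dy":4.0,"dz":0,"spin":0,"grip":0},
    {"dx":-0.97,"dy":4.4,"dz":0,"spin":0,"grip":0},
    {"dx":-1.05,"dy":4.8,"dz":0,"spin":0,"grip":0},
    {"dx":-1.14,"dy":5.2,"dz":0,"spin":0,"grip":0},
  ],
)

```text
time_s: 10.57
tcp_pos: [0.5784, -0.0181, 0.0819]
eef_rot: [-180.0, -0.0, -77.7]
contact_force: [-0.1, 0.4, -0.8]
gripper_width: 0.0156
```

```bash
python3 chk.py k4
```

```text
[ 0.5784 -0.0181  0.0819] [-180.     -0.    -77.68] 10.5667 [-0.1  0.4 -0.8] [-0.15  0.07  0.02]
cap in bore (mm): x 0.0 y -153.8 z 0.7
tip in bore: x 0.1 y 43.2 z 0.7
scene [[357.4, 212.6], [371.2, 201.4], [386.1, 189.3], [370.9, 201.7], [387.7, 188.1]]
top [[237.4, 177.5], [216.4, 182.3], [191.9, 188.0], [216.8, 182.3], [189.0, 188.8]]
crop offs scene (308, 159) top (113, 160) x5
```

Emit:
servo_tool(
  targets=[
    {"dx":-0.08,"dy":0.37,"dz":0,"spin":0,"grip":0},
    {"dx":-0.16,"dy":0.73,"dz":0,"spin":0,"grip":0},
    {"dx":-0.24,"dy":1.1,"dz":0,"spin":0,"grip":0},
    {"dx":-0.32,"dy":1.47,"dz":0,"spin":0,"grip":0},
    {"dx":-0.4,"dy":1.83,"dz":0,"spin":0,"grip":0},
    {"dx":-0.48,"dy":2.2,"dz":0,"spin":0,"grip":0},
    {"dx":-0.56,"dy":2.6,"dz":0,"spin":0,"grip":0},
    {"dx":-0.63,"dy":2.9,"dz":0,"spin":0,"grip":0},
    {"dx":-0.63,"dy":2.9,"dz":0,"spin":0,"grip":0},
    {"dx":-0.63,"dy":2.9,"dz":0,"spin":0,"grip":0},
  ],
)

```text
time_s: 11.5
tcp_pos: [0.5721, 0.0108, 0.0819]
eef_rot: [180.0, -0.0, -77.7]
contact_force: [-0.8, 0.5, -1.3]
gripper_width: 0.0153
```

```bash
python3 chk.py k5
python3 - <<'E'
import cv2,numpy as np
a=cv2.imread("pics/k5s.png");t=cv2.imread("pics/k5t.png")
f=lambda i,x,y:cv2.resize(i[y:y+50,x:x+50],(400,400),interpolation=cv2.INTER_NEAREST)
cv2.imwrite("pics/k5z.png",np.hstack([f(a,360,165),f(t,165,160)]))
E
```

```text
[0.5721 0.0108 0.0819] [180.    -0.   -77.66] 11.5 [-0.8  0.5 -1.3] [-0.1   0.07 -0.04]
cap in bore (mm): x 0.1 y -124.3 z 0.7
tip in bore: x 0.0 y 72.7 z 0.7
scene [[362.4, 208.5], [375.8, 197.6], [390.3, 185.8], [370.9, 201.7], [387.7, 188.1]]
top [[230.0, 179.2], [209.0, 184.1], [184.4, 189.8], [216.8, 182.3], [189.0, 188.8]]
crop offs scene (312, 155) top (106, 161) x5
```

View pics/k5z.png

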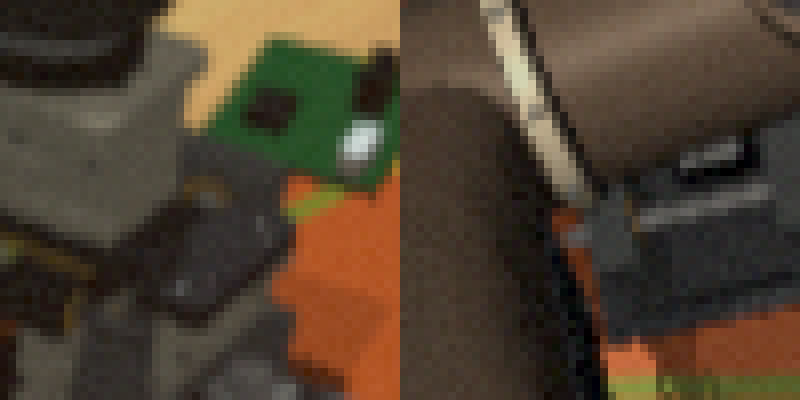

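The top view shows the rod spanning the gap at (640–770, 205) and emerging beyond the second block at (575,235), with negligible force. Handing in.

```bash
python3 -c "
from plant import r
print(r.close_job())"
```

```text
the job is handed in; nothing more can be done
None
```

I gripped the longer rod by its cap, lifted it from the rest, and threaded it from the rest side through both bushings of the small grey frame. I handed the job in at about 11.5 s while still holding the rod.

**Last checks**
- **Tip position:** from the measured arm pose, the tip is about 17 mm past the second bushing. It is within 1 mm of the bore axis sideways and in height.
- **Rod angle:** within about 0.1° of the bores, going by the gripper's heading; the rod's own tilt was not measured there.
- **Grip:** jaws at 15–16 mm on the cap, set to squeeze at 60 N.
- **Contact:** the outside force stayed under 2 N, so the rod was not jammed.
- **Top picture:** it shows the rod spanning the gap and coming out beyond the far block.

**Checks that disagreed or were missing**
- **Frame base:** the base plate's centre was about 15 mm off the line of the bores. I used the block tops, which all three cameras agreed on.
- **Rod tip:** the arm hid the very end in the last pictures, so the 17 mm is computed from the gripper's pose, not seen.
- **Shorter rod:** I did not look at it again afterwards. No unusual force showed while I was near it.

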